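# Tap the ash cup home in the incense stand and lay its scraper on the pin

## Robot

A 6-joint arm with a two-finger parallel gripper is mounted at the origin on the work surface. World frame = base frame: x ahead of the robot, y to its left, z up, the work surface at z = 0. Lengths are in m, angles in rad, forces in N, time in s.
With the tool pointing down it reaches from about 0.3 to 0.95 m from the base axis. Payload 3.1 kg.
Tool frame: the origin (TCP) lies on the front face of the gripper's body, between the roots of the fingers; the fingertips stand 73 mm ahead of it and the grasp point (between the pads) lies 54 mm ahead of it (manip.grip_depth is the distance from the TCP to the grasp point, in m); y points along the fingers, x is the direction in which the jaws open and shut, and the axes are right-handed (so a half turn about y gives the same grasp; the last joint's range is limited). The gripper opens to 85 mm and grips with 20 to 120 N. Pads are 22 mm wide; open, the fingers measure 114 mm over their backs; the gripper's body (76 mm by 85 mm) begins 54 mm behind the grasp point. The pads swing forward as they close: fully open they stand 13 mm farther back than shut.
Start: joints at [1.211, 0.308, 1.634, -0, 1.2, -0.07], TCP at [0.179, 0.599, 0.304] pointing down, gripper open.
Joint ranges: [-3.06, 3.06], [-0.79, 1.96], [0.05, 2.63], [-1.19, 4.34], [0.05, 2.64], [-2.94, 2.94]. Speed limits (rad/s): [2.79, 2.79, 3.14, 3.14, 3.14, 3.14].

## Interface

Orientations are given as a unit quaternion [x, y, z, w].
In Python, from station import manip gives the robot as it stands. The module is installed in compiled form; this text tells all that it offers.
- The arm moves only by the tool play_rows, never from a script. Its argument "targets" is one flat list of numbers, 7 for each row, row after row: the closure, from 0 (fully open) to 1 (shut), then the shift along the tool's x, y, z in m, then the turn, a rotation vector about the tool's x, y, z in rad. A call has 1 to 12 rows; each row is the pose to reach, as a shift and turn from the pose commanded when the call began, along the tool's axes at that moment; what a row does not reach only later rows make up. A row lasts 1/10 s, in which the tool goes at most 50 mm and 8.59 degrees, less where a joint would pass 70% of its speed; a pose out of reach is approached as far as the arm can. A call with a gripper value outside its range is refused whole. The fingers move at their own pace and stop on an object; the grip force is fixed at half the most. Time passes only in rows, so rows that repeat a pose let the fingers close. It gives the time, the measured TCP pose, the force and the opening at its end, in the units of the state.
- manip.get_obs(): the state, without advancing time (a new reading comes with each control period).
- manip.snapshot(name): name is "scene" or "top" or "wrist"; returns a dict with "frame" (400x640x3 uint8, red, green, blue), "fx", "fy", "cx", "cy" (pixels), "k1" (the pictures are not rectified: a ray, as slopes to the right and down, at radius r is drawn at 1 + k1 r^2 times it, then the intrinsics apply), "position" and "orientation" of the camera in the world. Camera axes: x right, y up, looking along -z (the intrinsics and any distortion apply to the point x, -y, -z); pixel columns grow to the right and rows downward; lengths in m; the calibration is good to about 2 mm. A picture is of the moment at which its call begins. There is no depth.
- manip.job_done(): hands the job in, once; it reports no verdict.
The state is a dict: "clock": time; "joints": joint angles; "joint_velocities": joint speeds; "joint_torque": joint torques, N m; "tool_pos": TCP position; "tcp_rot": TCP orientation; "contact_force": force on the tool from outside, world axes, zero at the start; "torque": the same for the moment, N m; "width": finger opening in m.
Only numpy, scipy, OpenCV 4.12 (cv2) and the standard library are available. Lean on these libraries where they do the work, as an engineer would, in place of code of your own. Each camera call takes 0.05 s, during which the arm holds its last target.

## Task

Put the walnut incense stand back together after cleaning: take the boxwood tapper from the captured-piece stand and, with its flat end, tap the started brass ash cup down into its bore, alternately round the rim a little at a time so that it goes in square without cocking, until its flange is fully home on the wood all round; keep to the rim, never press the cup's middle or use the fingers on it. Then stand the tapper upright on the captured-piece stand again, and lay the flat steel scraper blade along the stand's narrow arm with its notch over the brass pin, lying flat and let go. Leave the other things on the table where they are.

Things in the scene. Friction and masses are not known exactly. Their poses are not given: they have to be found in the camera images.
- incense_stand: Fixed walnut incense stand. Origin on the table under the bore's axis, z up. Block 100 x 100 mm, 45 mm high, the 60 mm bore in its middle. From the block's -y face a narrow arm, 26 mm wide, top 28 mm above the table, runs along -y from y = -50 to y = -165 mm; on it stands the brass pin at y = -72 mm. Beside the arm is open table.
- bore_top (a point): Centre of the bore's mouth, on the block's top face 45 mm above the table; axes as the stand's.
- pin_top (a point): Top of the brass locating pin: 6 mm across, 9 mm tall above the arm's top (so 37 mm above the table); axes as the stand's.
- ash_cup: Brass ash cup, a tight friction fit started in the bore: it only moves up and down and tips. Origin at the centre of the flange's underside, z out of the mouth. Flange 70 mm outside, 3 mm thick, mouth 54 mm inside (rim 8 mm wide), 28 mm deep. At the start the flange is 8 to 10 mm above the wood, up to 2 degrees out of level. Stays where left; at home the flange stops hard on the wood.
- cup_rim (a point): Centre of the cup's mouth, level with the flange's top face, z along the cup's axis; fully home it is 48 mm above the table. Pressed at one place on the rim with 6 to 20 N, that side sinks at some 10 to 30 mm/s while the far side about stays, so the cup tips towards the tap; the centre sinks about half as much.
- piece_stand: Fixed walnut captured-piece stand. Origin on the table under its middle; flat top 110 (x) x 140 (y) mm, 50 mm above the table. A few captured pieces, 7 to 14 mm high, are fixed along its +y end, y = 40 to 66 mm; the rest of the top, y = -70 to 35 mm, is free.
- tapper: Loose turned boxwood tapper, 0.06 kg, standing upright on the captured-piece stand. Origin at the centre of its flat bottom end, z up: head 30 mm across from z = 0 to 48 mm, then a round handle 20 mm across up to z = 105 mm.
- tapper_foot (a point): Centre of the tapper's flat bottom end (the end to tap with); axes as the tapper's.
- tapper_handle (a point): On the tapper's axis, 78 mm above its bottom end, the place to hold its handle; axes as the tapper's.
- blade: Loose flat steel ash-scraper blade, 0.15 kg, 110 mm long (x), 36 mm wide (y), 5 mm thick. Origin at the centre of its underside. In its heel (+x end) an open U notch 10 mm wide, x = 39 to 55 mm; the toe (-x) is bevelled. Lying along the bamboo rest, and later along the arm, it overhangs both long sides by 5 to 6 mm, so fingers can take its edges.
- blade_mid (a point): Centre of the blade, half-way up its thickness; x towards the notched heel. Laid right, x points along the arm towards the cup, and the centre is 30.5 mm above the table and about 46 mm from the pin, on the arm's middle line.
- notch (a point): Middle of the blade's notch (46 mm from blade_mid along x), half-way up; axes as the blade's.
- blade_rest: Fixed green bamboo rest that carries the blade at the start. Origin on the table under its middle; 86 mm (x) x 24 mm (y), 22 mm high.
- sake_cup: Bystander, to be left alone: small white porcelain sake cup, 54 mm across, 42 mm high. Origin at the centre of its underside.
- tea_caddy: Bystander, to be left alone: small red lacquer tea caddy, 69 mm across, 69 mm high. Origin at the centre of its underside.
- iron_burner: Bystander, to be left alone: black iron incense burner with its lid on, 92 mm across, 92 mm high. Origin at the centre of its underside.
- sake_flask: Bystander, to be left alone: white porcelain sake flask, 76 mm across, 125 mm high. Origin at the centre of its underside.
- sweets_bowl: Bystander, to be left alone: dark lacquer bowl, 110 mm across, 45 mm high. Origin at the centre of its underside.
Mind the look-alikes: they are no part of the job. Of the things like the blade, leave any that is red; of the rest the smaller one is meant.

How it is judged:
On the way, in this order (a step that is already met when the one before it is completed fails the run):
1. the tapper is lifted off the captured-piece stand (z of tapper_foot in the frame of piece_stand above 0.07 m), for 0.1 s.
2. the cup is tapped part-way down (z of cup_rim in the frame of incense_stand below 0.053 m), for 0.05 s.
3. the cup is home, its flange on the wood all round (z of cup_rim in the frame of incense_stand below 0.0495 m and angle between cup_rim's own z axis and vertical below 0.03 rad), for 0.2 s.
4. the tapper stands upright on the captured-piece stand again, let go (all of step 3 and x of tapper_foot in the frame of piece_stand between -0.055 and 0.055 m and y of tapper_foot in the frame of piece_stand between -0.07 and 0.05 m and z of tapper_foot in the frame of piece_stand between 0.046 and 0.055 m and angle between tapper_foot's own z axis and vertical below 0.1 rad and contact force between the fingers and tapper below 0.3 N), for 0.3 s.
At the end, for the whole second after the job is handed in: Cup rim within 1.5 mm of seated height and 0.03 rad of level; tapper upright (0.1 rad) on the captured-piece stand; blade flat on the arm (0.06 rad, centre 28 to 33 mm up), along it within 0.14 rad, pin in its notch; both let go and at rest (all of step 4 and x of pin_top in the frame of blade_mid between 0.038 and 0.055 m and y of pin_top in the frame of blade_mid between -0.006 and 0.006 m and z of blade_mid in the frame of incense_stand between 0.028 and 0.033 m and angle between blade_mid's own z axis and vertical below 0.06 rad and angle between the x axis of blade_mid and the y axis of incense_stand, either way round below 0.14 rad and contact force between the fingers and blade below 0.3 N and linear speed of each of blade, tapper below 0.02 m/s); the robot touches nothing.
It fails at once if the cup is cocked more than 0.10 rad (about 6 degrees) (angle between cup_rim's own z axis and vertical above 0.1 rad).
It fails at once if the cup is pressed with the gripper or the blade instead of the tapper (contact force between any of the fingers, the arm, blade and ash_cup above 2 N).
It fails at once if the cup is struck in its middle, or with the side of the tapper, instead of on the rim with the flat end (contact force between tapper and ash_cup above 1 N and (horizontal distance between tapper_foot and cup_rim below 0.016 m or angle between tapper_foot's own z axis and vertical above 0.5 rad)).
It fails at once if a bystander is pushed more than 20 mm or tipped (distance of any of sake_cup, tea_caddy, iron_burner, sake_flask, sweets_bowl from where it was at the start of the episode above 0.02 m or angle between any of sake_cup, tea_caddy, iron_burner, sake_flask, sweets_bowl's own z axis and vertical above 0.3 rad).
It also fails if it takes over 72 s, if anything falls off the work surface, if the arm or the gripper's body presses on something with over 40 N, if the wrist force passes 120 N, or if a joint passes its speed limit or range.

## Working session

There is one attempt and no reset: what is moved stays moved. The work goes in short steps, Python scripts to look and compute and a tool call to move; the robot and the scene stay as the last step left them, time stands still between calls to the robot, and variables do not carry over. Pictures are saved under pics/ and viewed, and the job is handed in when it is done.

Besides the shell and the picture viewer there is one more tool, called after "Call:" by a JSON object that holds its "op" and its "data". play_rows: Moves the arm, as the interface text tells. Its arguments: {"type":"object","properties":{"targets":{"type":"array"}},"required":["targets"]}

```bash
ls; mkdir -p pics; cat > h.py <<'E'
import numpy as np, cv2, json
from scipy.spatial.transform import Rotation as R
from station import manip
def snap(name,fn):
    s=manip.snapshot(name)
    cv2.imwrite(f'pics/{fn}.png',cv2.cvtColor(s['frame'],cv2.COLOR_RGB2BGR))
    d={k:(np.array(v).tolist() if not isinstance(v,(int,float)) else v) for k,v in s.items() if k!='frame'}
    json.dump(d,open(f'pics/{fn}.json','w'))
    return s
def load(fn): return json.load(open(f'pics/{fn}.json'))
def crop(fn,x0,y0,x1,y1,out,sc=None):
    im=cv2.imread(f'pics/{fn}.png')[y0:y1,x0:x1]
    sc=sc or min(800/(x1-x0),600/(y1-y0))
    cv2.imwrite(f'pics/{out}.png',cv2.resize(im,None,fx=sc,fy=sc,interpolation=cv2.INTER_CUBIC))
def KD(c):
    return np.array([[c['fx'],0,c['cx']],[0,c['fy'],c['cy']],[0,0,1]]),np.array([c['k1'],0,0,0.])
def ray(c,u,v):
    K,D=KD(c)
    p=cv2.undistortPoints(np.array([[[u,v]]],float),K,D)[0,0]
    d=R.from_quat(c['orientation']).apply([p[0],-p[1],-1])
    return np.array(c['position']),d
def onz(c,u,v,z):
    o,d=ray(c,u,v); return o+d*(z-o[2])/d[2]
def proj(c,P):
    K,D=KD(c)
    q=R.from_quat(c['orientation']).inv().apply(np.atleast_2d(P)-np.array(c['position']))
    q=q*[1,-1,-1]
    return cv2.projectPoints(q.reshape(-1,1,3),np.zeros(3),np.zeros(3),K,D)[0][:,0]
def tri(obs):
    A=np.zeros((3,3));b=np.zeros(3)
    for c,u,v in obs:
        o,d=ray(c,u,v);d=d/np.linalg.norm(d);M=np.eye(3)-np.outer(d,d);A+=M;b+=M@o
    return np.linalg.solve(A,b)
E
python3 - <<'E'
from h import *
for n in ['scene','top','wrist']:
    s=snap(n,n+'0'); print(n,s['fx'],s['k1'],s['position'],s['orientation'])
print(manip.get_obs(),manip.grip_depth)
E
```

```text
pics
scene 510.53671633233523 -0.16806477672902193 [1.51899452 0.27641573 0.76225298] [0.27682836 0.37522652 0.71536641 0.52040563]
top 431.85235196997223 0.02014542669647743 [ 0.50162083 -0.00502452  1.17466558] [-0.02316433  0.03109773  0.71669616 -0.69630666]
wrist 351.2095131511205 -0.04381554476759544 [0.11560589 0.61742201 0.37247047] [-0.10612905 -0.07808898  0.59249512  0.79472528]
{'clock': 0.15, 'joints': array([ 1.21127475e+00,  3.08835929e-01,  1.63483474e+00, -1.89855429e-05,
        1.19973200e+00, -6.96991443e-02]), 'joint_velocities': array([-1.49390603e-03, -4.79522451e-03, -4.02058466e-03,  3.71941365e-05,
        1.36916036e-03,  8.10890865e-05]), 'joint_torque': array([-1.63208383e-04, -4.15803587e+01, -2.77145737e+01, -1.08634260e-04,
        6.09998329e-03,  1.14879080e-05]), 'tool_pos': array([0.17846888, 0.59846039, 0.30291983]), 'tcp_rot': array([ 0.56731098,  0.42202375, -0.42309397, -0.56660895]), 'contact_force': array([-0.39462105, -0.17329446, -0.40411482]), 'torque': array([-0.01130535,  0.01009018, -0.02862911]), 'width': 0.08540557411910918} 0.0539
```

View pics/scene0.png

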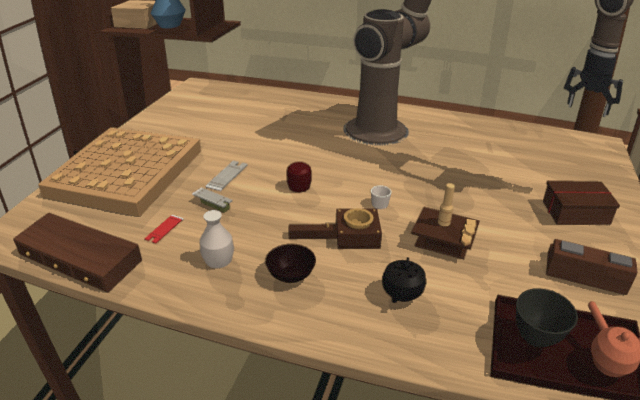

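View pics/top0.png

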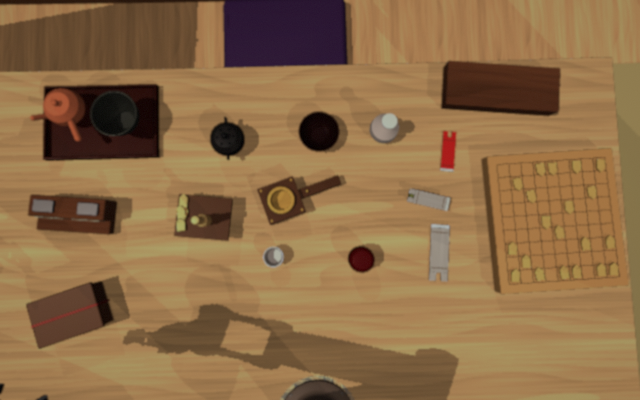

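View pics/wrist0.png

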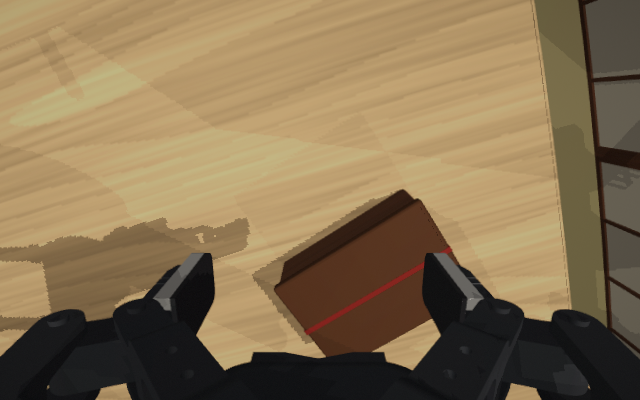

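```bash
python3 - <<'E'
from h import *
print(R.from_quat(manip.get_obs()['tcp_rot']).as_matrix().round(3))
crop('top0',150,40,350,190,'t0a'); crop('top0',330,130,530,330,'t0b')
E
```

```text
[[ 0.286 -0.001 -0.958]
 [ 0.958 -0.002  0.286]
 [-0.002 -1.     0.   ]]
```

View crops.

View pics/t0a.png

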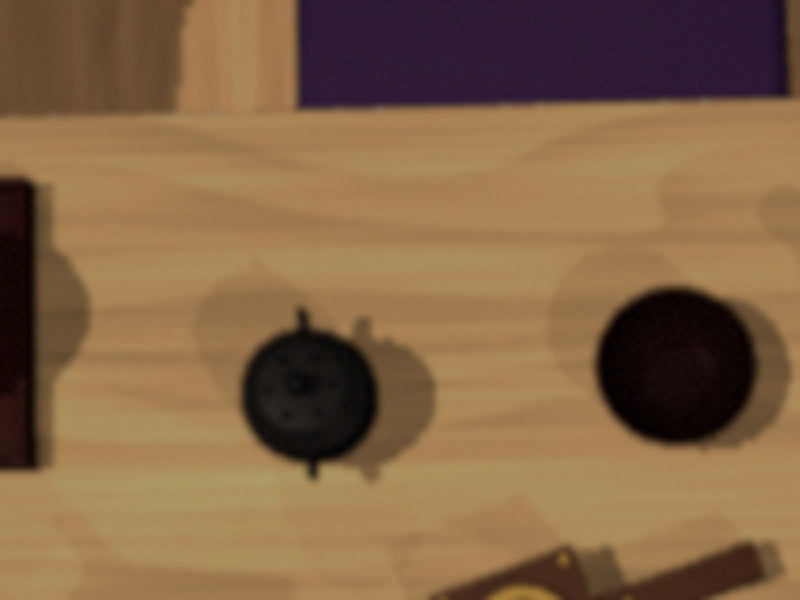

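View pics/t0b.png

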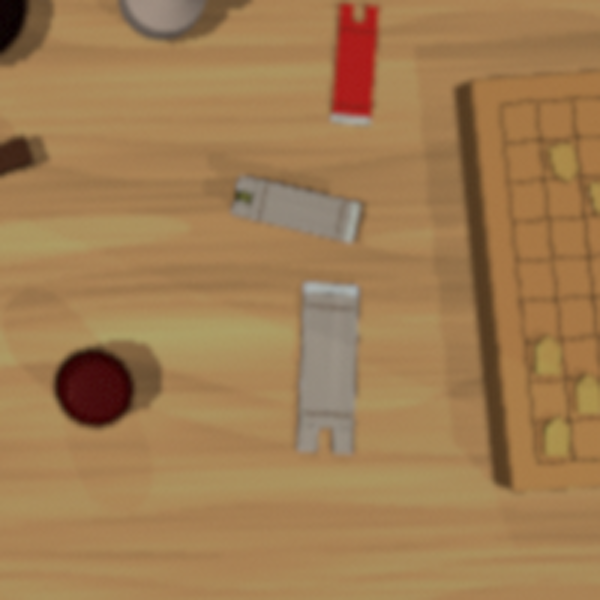

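Like the blade: red one at top (448,150) – excluded; large grey at (439,253); smaller grey at (429,200) on the green rest, heel/notch to the left. The smaller grey one fits. Enlarging to confirm.

```bash
python3 - <<'E'
from h import *
crop('top0',400,180,460,225,'t0c'); crop('top0',250,165,350,240,'t0d');crop('top0',165,180,245,240,'t0e');crop('scene0',190,150,250,220,'s0c')
c=load('top0')
for n,u,v,z in [('sake_cup',274,257,.04),('caddy',361,259,.069),('burner',227,138,.05),('flask',387,125,.09),('bowl',319,131,.045),('bore',280,201,.055),('tap',199,221,.155),('bladecenter',429,200,.027)]:
    print(n,onz(c,u,v,z).round(3))
E
```

```text
sake_cup [0.425 0.102 0.04 ]
caddy [ 0.415 -0.122  0.069]
burner [0.739 0.217 0.05 ]
flask [ 0.753 -0.198  0.09 ]
bowl [ 0.753 -0.025  0.045]
bore [0.569 0.082 0.055]
tap [0.522 0.265 0.155]
bladecenter [ 0.562 -0.313  0.027]
```

View pics/t0c.png

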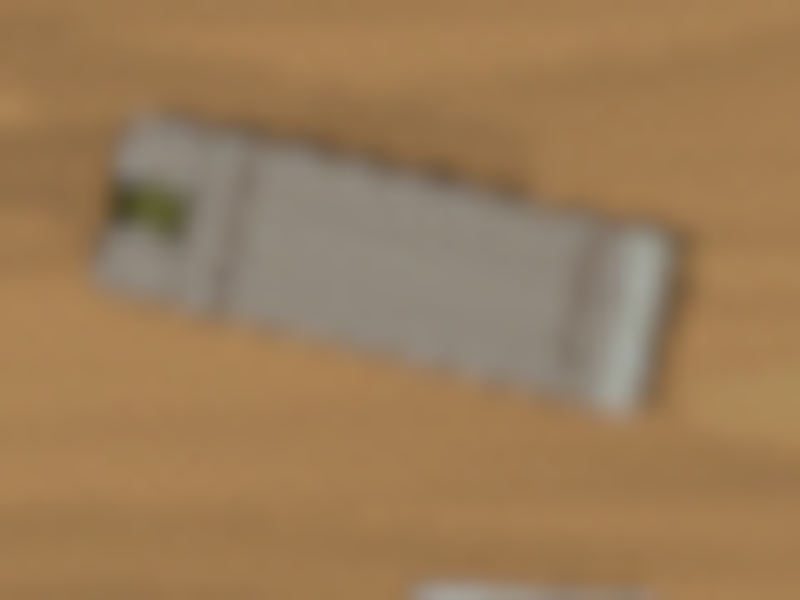

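View pics/t0d.png

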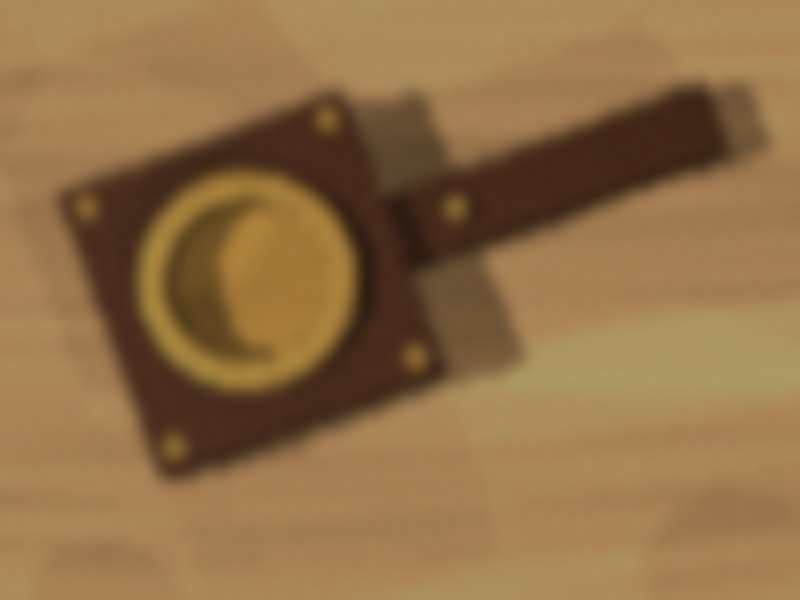

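View pics/t0e.png

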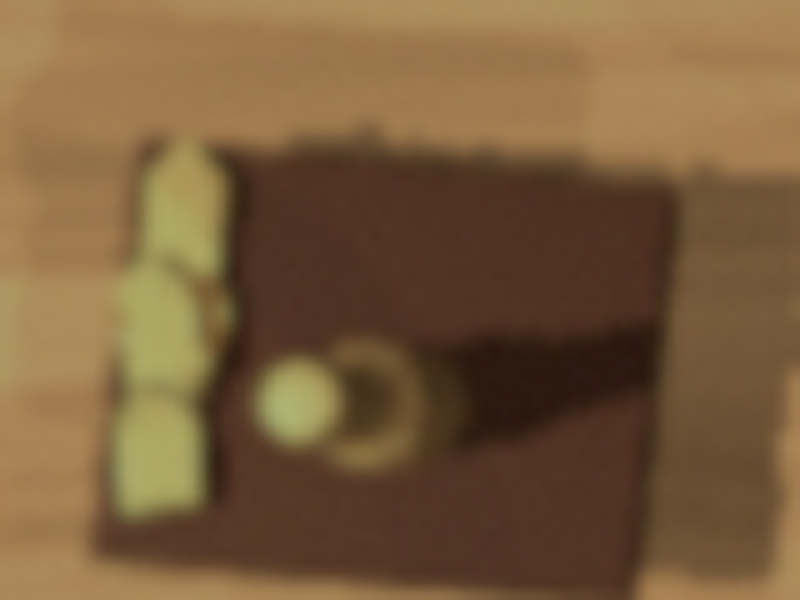

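View pics/s0c.png

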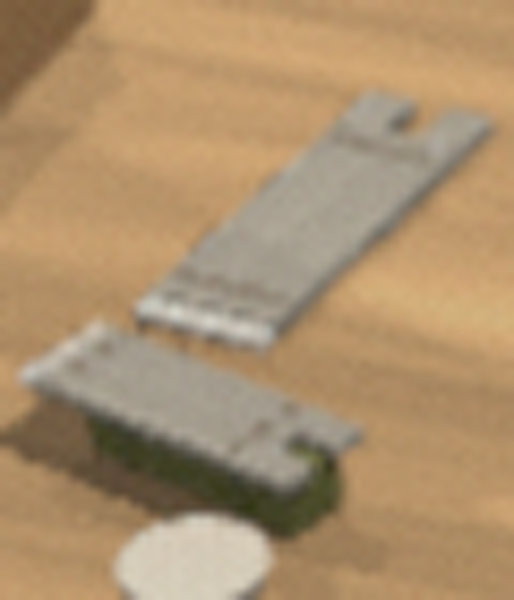

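```bash
cat > fit.py <<'E'
from h import *
from scipy.optimize import least_squares
c=load('top0')
def px(ox,oy,s,u,v): return (ox+(u+.5)/s-.5, oy+(v+.5)/s-.5)
d=lambda u,v:px(250,165,8,u,v)
loc=np.array([[-.05,.05,.045],[.05,.05,.045],[.05,-.05,.045],[-.05,-.05,.045],[0,-.072,.037],[.013,-.165,.028],[-.013,-.165,.028]])
# arm direction in image = right(up); stand -y = image right
im=np.array([d(168,480),d(62,190),d(340,92),d(440,375),d(455,208),d(705,80),d(735,158)])
# local -x,+y corner?  -y is image-right => world -y; so stand approx world aligned w/ yaw
P0=None
def pose(p,l): 
    return np.c_[R.from_euler('z',p[2]).apply(l)]+[p[0],p[1],0]
f=lambda p:(proj(c,pose(p,loc))-im).ravel()
r=least_squares(f,[.569,.082,0.3]); print('stand',r.x.round(4),np.degrees(r.x[2]),f(r.x).reshape(-1,2).round(1).tolist())
print('rim centre',onz(c,*d(247,280),.057))
e=lambda u,v:px(165,180,10,u,v)
print('tap top',onz(c,*e(298,402),.155),'shoulder',onz(c,*e(368,405),.098))
ps=np.array([[.055,.07,.05],[.055,-.07,.05],[-.055,-.07,.05],[-.055,.07,.05]])
im2=np.array([e(142,143),e(675,190),e(632,592),e(95,555)])
f2=lambda p:(proj(c,pose(p,ps))-im2).ravel()
r=least_squares(f2,[.52,.25,0]); print('piece',r.x.round(4),f2(r.x).reshape(-1,2).round(1).tolist())
b=lambda u,v:px(400,180,40/3,u,v)
bl=np.array([[.055,.018,.0],[.055,-.018,.0],[-.055,-.018,.0],[-.055,.018,0]])+[0,0,.027]
im3=np.array([b(95,280),b(130,110),b(680,232),b(640,415)])
f3=lambda p:(proj(c,pose(p,bl))-im3).ravel()
r=least_squares(f3,[.56,-.31,1.5]); print('blade',r.x.round(4),f3(r.x).reshape(-1,2).round(1).tolist())
E
python3 fit.py
```

```text
stand [0.5721 0.0797 0.3219] 18.445109187537387 [[-1.2, 0.1], [-0.8, 0.4], [0.4, -0.4], [0.9, -0.0], [0.4, 0.3], [0.3, 0.1], [-0.1, -0.5]]
rim centre [0.57264426 0.08020364 0.057     ]
tap top [0.5247803  0.27537157 0.155     ] shoulder [0.52481919 0.27381728 0.098     ]
piece [ 0.535   0.2814 -0.1117] [[-0.3, -0.7], [0.2, -1.0], [0.3, 1.2], [-0.2, 0.5]]
blade [ 0.5649 -0.3119  1.3104] [[0.2, 0.3], [0.5, -0.1], [-0.5, 0.2], [-0.3, -0.4]]
```

```bash
python3 - <<'E'
from h import *
crop('scene0',410,175,490,265,'s0t'); crop('scene0',285,195,395,260,'s0s')
s=load('scene0')
print('tap top',proj(s,[.5248,.2746,.155]),'foot',proj(s,[.5248,.2746,.05]),'sh',proj(s,[.5248,.2746,.098]))
print('pin',proj(s,R.from_euler('z',.3219).apply([0,-.072,.037])+[.5721,.0797,0]),'rim',proj(s,[.5721,.0797,.057]))
E
```

```text
tap top [[450.31538126 185.03520183]] foot [[443.50362997 222.67338793]] sh [[446.56400777 205.93816123]]
pin [[327.51239582 223.34850805]] rim [[358.43082742 216.41063669]]
```

View pics/s0t.png

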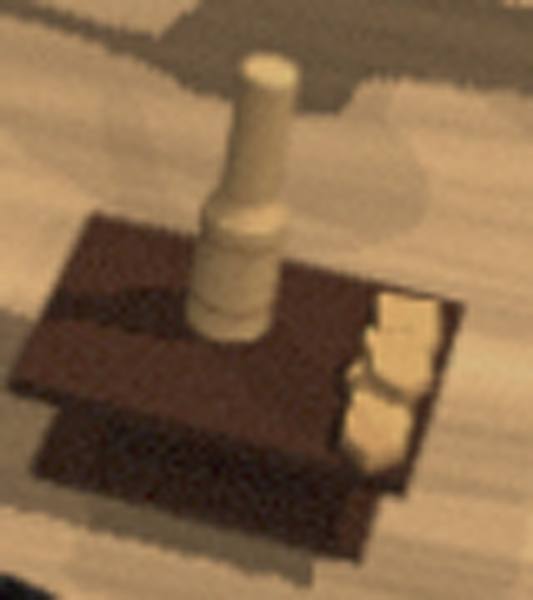

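View pics/s0s.png

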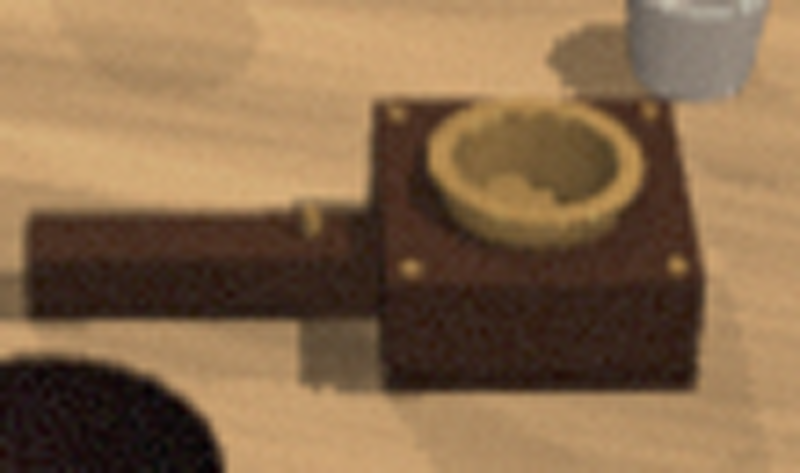

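```bash
cat > plan.py <<'E'
import sys
from h import *
# usage: plan.py x y z yaw [rows]: from MEASURED pose
def Rt(yaw): 
    x=np.array([np.cos(yaw),np.sin(yaw),0]);y=np.array([0,0,-1.]);return R.from_matrix(np.c_[x,y,np.cross(x,y)])
def go(pos,yaw):
    o=manip.get_obs();R0=R.from_quat(o['tcp_rot'])
    sh=R0.inv().apply(np.array(pos)-o['tool_pos']); t=(R0.inv()*Rt(yaw)).as_rotvec()
    print('shift',sh.round(4).tolist(),'turn',t.round(4).tolist(),'|',np.linalg.norm(sh).round(3),np.degrees(np.linalg.norm(t)).round(1)); return sh,t
def st():
    o=manip.get_obs();m=R.from_quat(o['tcp_rot']).as_matrix()
    print('t',round(o['clock'],2),'pos',o['tool_pos'].round(4),'yaw',np.arctan2(m[1,0],m[0,0]).round(4),'down',m[:,1].round(4),'F',np.array(o['contact_force']).round(1),'w',round(o['width'],4),'j',o['joints'].round(2))
if __name__=='__main__':
    a=list(map(float,sys.argv[1:]));st();
    if a: go(a[:3],a[3])
E
python3 plan.py .525 .2745 .26 .322
```

```text
t 0.15 pos [0.1785 0.5985 0.3029] yaw 1.281 down [-6.0e-04 -1.7e-03 -1.0e+00] F [-0.4 -0.2 -0.4] w 0.0854 j [ 1.21  0.31  1.63 -0.    1.2  -0.07]
shift [-0.2113, 0.0433, -0.4247] turn [0.0008, 0.959, -0.0017] | 0.476 54.9
```

Call:
{"op": "play_rows", "data": {"targets": [0, -0.2113, 0.0433, -0.4247, 0, 0.959, 0, 0, -0.2113, 0.0433, -0.4247, 0, 0.959, 0, 0, -0.2113, 0.0433, -0.4247, 0, 0.959, 0, 0, -0.2113, 0.0433, -0.4247, 0, 0.959, 0, 0, -0.2113, 0.0433, -0.4247, 0, 0.959, 0, 0, -0.2113, 0.0433, -0.4247, 0, 0.959, 0, 0, -0.2113, 0.0433, -0.4247, 0, 0.959, 0, 0, -0.2113, 0.0433, -0.4247, 0, 0.959, 0, 0, -0.2113, 0.0433, -0.4247, 0, 0.959, 0, 0, -0.2113, 0.0433, -0.4247, 0, 0.959, 0, 0, -0.2113, 0.0433, -0.4247, 0, 0.959, 0, 0, -0.2113, 0.0433, -0.4247, 0, 0.959, 0]}}

```text
clock: 1.35
tool_pos: [0.5251, 0.2746, 0.26]
tcp_rot: [-0.698, -0.112, 0.113, 0.698]
contact_force: [-0.1, 0.6, -0.4]
width: 0.0853
```

```bash
python3 plan.py .525 .2745 .182 .322; python3 -c "
from h import *
snap('wrist','w1')"
```

```text
t 1.35 pos [0.5251 0.2746 0.26  ] yaw 0.3202 down [-0.0016  0.     -1.    ] F [-0.1  0.6 -0.4] w 0.0853 j [0.41 0.29 1.75 0.   1.1  0.09]
shift [0.0, 0.078, -0.0001] turn [-0.0006, -0.0018, -0.0015] | 0.078 0.1
```

View pics/w1.png

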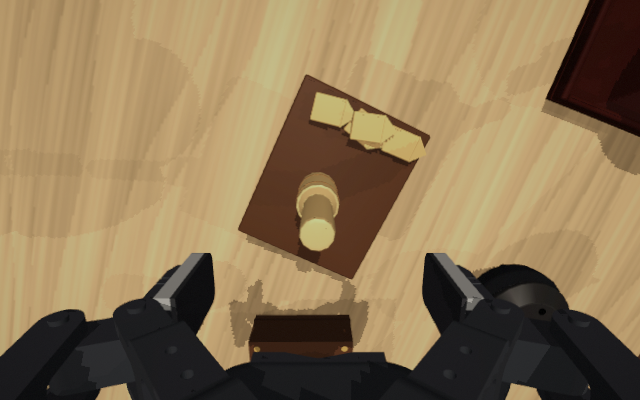

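The wrist view shows the tapper's top at (317,235), midway between the jaws, and its shoulder ring at (317,197).

```bash
python3 -c "
from h import *
c=load('w1'); print(onz(c,317,235,.155),onz(c,317.5,196,.098))"
```

```text
[0.52510816 0.27396217 0.155     ] [0.52310251 0.28024492 0.098     ]
```

Call:
{"op": "play_rows", "data": {"targets": [0, 0, 0.04, 0, 0, 0, 0, 0, 0, 0.078, 0, 0, 0, 0, 0, 0, 0.078, 0, 0, 0, 0, 1, 0, 0.078, 0, 0, 0, 0, 1, 0, 0.078, 0, 0, 0, 0, 1, 0, 0.078, 0, 0, 0, 0, 1, 0, 0.078, 0, 0, 0, 0, 1, 0, 0.078, 0, 0, 0, 0, 1, 0, 0.078, 0, 0, 0, 0, 1, 0, 0.078, 0, 0, 0, 0]}}

```text
clock: 2.4
tool_pos: [0.526, 0.2754, 0.184]
tcp_rot: [-0.698, -0.114, 0.113, 0.698]
contact_force: [-0.2, 0.8, 6.0]
width: 0.0186
```

```bash
python3 plan.py .525 .2745 .222 .322; python3 -c "
from h import *
snap('wrist','w2')"
```

```text
t 2.4 pos [0.526  0.2754 0.184 ] yaw 0.3218 down [ 0.0018  0.001  -1.    ] F [-0.2  0.8  6. ] w 0.0186 j [0.41 0.39 1.8  0.   0.96 0.09]
shift [-0.0011, -0.038, -0.0005] turn [-0.0004, -0.0002, 0.0021] | 0.038 0.1
```

View pics/w2.png

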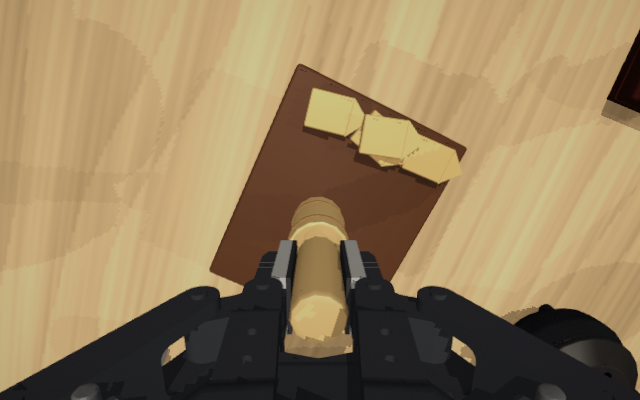

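Call:
{"op": "play_rows", "data": {"targets": [1, 0, -0.03, 0, 0, 0, 0, 1, 0, -0.06, 0, 0, 0, 0, 1, 0.003, -0.06, -0.05, 0, 0, 0, 1, 0.007, -0.06, -0.1, 0, 0, 0, 1, 0.01, -0.06, -0.15, 0, 0, 0, 1, 0.014, -0.06, -0.2, 0, 0, 0, 1, 0.014, -0.06, -0.2, 0, 0, 0, 1, 0.014, -0.03, -0.2, 0, 0, 0, 1, 0.014, -0.025, -0.2, 0, 0, 0, 1, 0.014, -0.025, -0.2, 0, 0, 0]}}

```text
clock: 3.45
tool_pos: [0.6, 0.09, 0.2055]
tcp_rot: [-0.698, -0.112, 0.115, 0.698]
contact_force: [0.1, -0.0, -0.2]
width: 0.0186
```

```bash
python3 plan.py .6015 .0895 .204 .322; python3 -c "
from h import *
snap('wrist','w3');snap('scene','s3');snap('top','t3');crop('scene0',340,200,385,235,'a');crop('scene','3',0,0,0) if 0 else crop('s3',330,150,400,230,'s3c');crop('t3',240,160,330,240,'t3c')"
```

```text
t 3.45 pos [0.6    0.09   0.2055] yaw 0.3223 down [-5.2e-03 -3.0e-04 -1.0e+00] F [ 0.1 -0.  -0.2] w 0.0186 j [ 0.08  0.38  1.75  0.    1.01 -0.25]
shift [0.0013, 0.0015, -0.001] turn [-0.0014, 0.0003, -0.005] | 0.002 0.3
```

View pics/w3.png

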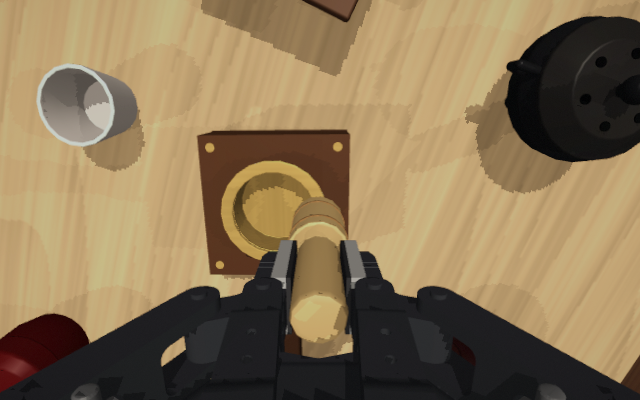

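View pics/s3c.png

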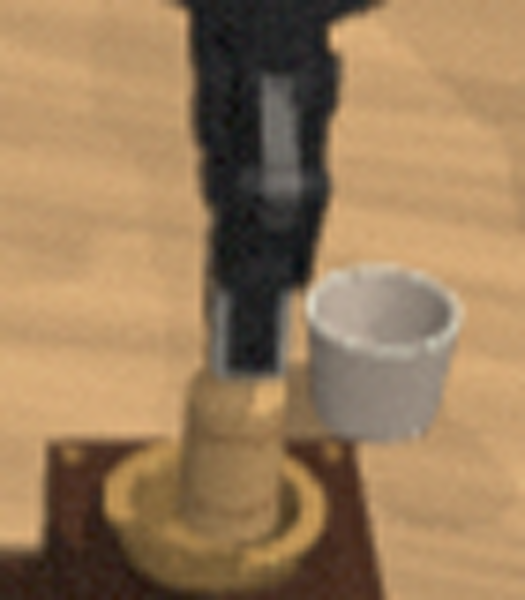

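View pics/t3c.png

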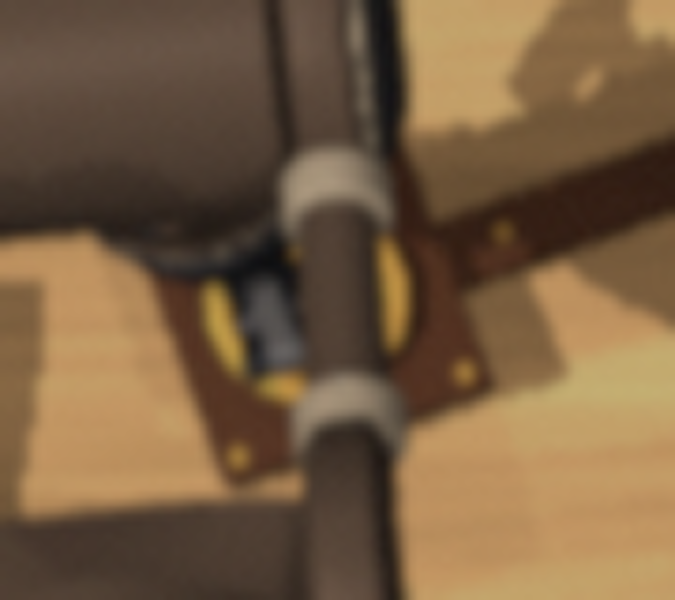

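```bash
python3 -c "
from h import *
s=load('s3'); print(proj(s,[[.6,.09,.0715],[.6,.09,.1195],[.6,.09,.0715]]), proj(s,[.5721,.0797,.057]))
w=load('w3')
for P in ([.6,.09,.0715],[.6,.09,.1195],[.6,.09,.1765],[.5721,.0797,.057]): print(proj(w,P))
crop('w3',190,120,360,260,'w3c')
"
```

```text
[[360.20701761 219.00092103]
 [361.37681668 201.63483051]
 [360.20701761 219.00092103]] [[358.43082742 216.41063669]]
[[318.37729569 217.33589824]]
[[317.9177715  248.33597615]]
[[316.88584821 317.85426658]]
[[272.78609452 211.73455146]]
```

View pics/w3c.png

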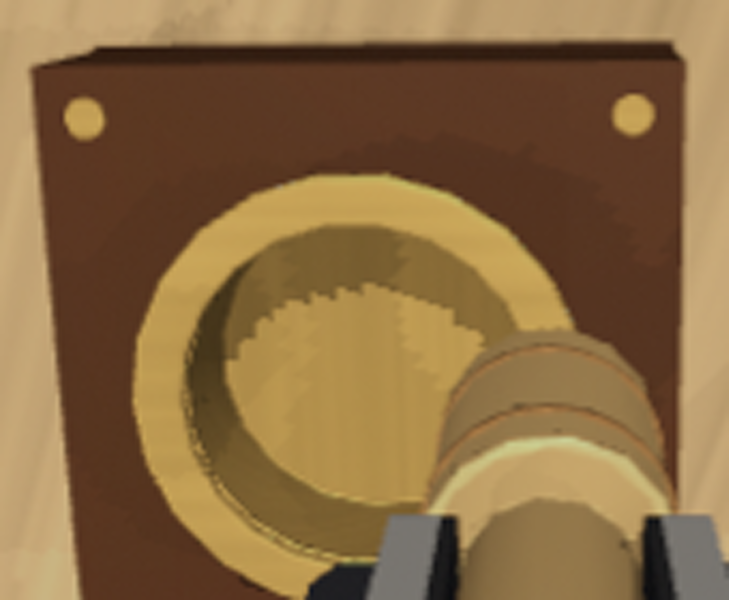

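Call:
{"op": "play_rows", "data": {"targets": [1, 0.001, 0.008, 0, 0, 0, 0, 1, 0.001, 0.0125, 0, 0, 0, 0, 1, 0.001, 0.0145, 0, 0, 0, 0, 1, 0.001, 0.0165, 0, 0, 0, 0, 1, 0.001, 0.0165, 0, 0, 0, 0]}}

```text
clock: 4.1
tool_pos: [0.6027, 0.0902, 0.1911]
tcp_rot: [-0.698, -0.113, 0.113, 0.698]
contact_force: [1.0, 0.5, -0.5]
width: 0.0186
```

Call:
{"op": "play_rows", "data": {"targets": [1, -0.001, 0.001, 0, 0, 0, 0, 1, -0.001, 0.002, 0, 0, 0, 0, 1, -0.001, 0.003, 0, 0, 0, 0, 1, -0.001, 0.003, 0, 0, 0, 0]}}

```text
clock: 4.5
tool_pos: [0.6026, 0.09, 0.1888]
tcp_rot: [-0.698, -0.114, 0.112, 0.698]
contact_force: [0.7, 1.6, 3.8]
width: 0.0184
```

Call:
{"op": "play_rows", "data": {"targets": [1, 0, -0.008, 0, 0, 0, 0, 1, -0.03, -0.008, 0, 0, 0, 0, 1, -0.062, -0.008, 0, 0, 0, 0, 1, -0.062, -0.008, 0, 0, 0, 0, 1, -0.062, -0.004, 0, 0, 0, 0, 1, -0.062, -0.002, 0, 0, 0, 0, 1, -0.062, 0, 0, 0, 0, 0, 1, -0.062, 0, 0, 0, 0, 0]}}

```text
clock: 5.3
tool_pos: [0.5439, 0.0702, 0.1885]
tcp_rot: [0.698, 0.114, -0.113, -0.698]
contact_force: [-1.3, -0.9, 2.6]
width: 0.0185
```

Call:
{"op": "play_rows", "data": {"targets": [1, 0, 0.002, 0, 0, 0, 0, 1, 0, 0.004, 0, 0, 0, 0, 1, 0, 0.005, 0, 0, 0, 0, 1, 0, 0.005, 0, 0, 0, 0, 1, 0, 0.005, 0, 0, 0, 0]}}

```text
clock: 5.8
tool_pos: [0.5437, 0.0702, 0.1833]
tcp_rot: [0.698, 0.114, -0.113, -0.698]
contact_force: [-0.4, -1.7, 2.3]
width: 0.0188
```

Call:
{"op": "play_rows", "data": {"targets": [1, 0, -0.01, 0, 0, 0, 0, 1, 0.03, -0.013, 0, 0, 0, 0, 1, 0.062, -0.01, 0, 0, 0, 0, 1, 0.062, -0.01, 0, 0, 0, 0, 1, 0.062, -0.005, 0, 0, 0, 0, 1, 0.062, -0.003, 0, 0, 0, 0, 1, 0.062, -0.001, 0, 0, 0, 0, 1, 0.062, 0.001, 0, 0, 0, 0, 1, 0.062, 0.001, 0, 0, 0, 0, 1, 0.062, 0.001, 0, 0, 0, 0]}}

```text
clock: 6.8
tool_pos: [0.602, 0.0898, 0.1829]
tcp_rot: [0.698, 0.114, -0.113, -0.698]
contact_force: [1.0, 1.6, 3.9]
width: 0.0184
```

```bash
python3 -c "
from h import *
snap('wrist','w4');snap('scene','s4');crop('s4',330,150,400,230,'s4c');crop('w4',190,120,360,260,'w4c')"; python3 plan.py
```

```text
t 6.9 pos [0.6019 0.0897 0.1826] yaw 0.3219 down [ 0.0013  0.     -1.    ] F [1.7 0.7 3.4] w 0.0187 j [ 0.08  0.41  1.76 -0.    0.97 -0.25]
```

View pics/s4c.png

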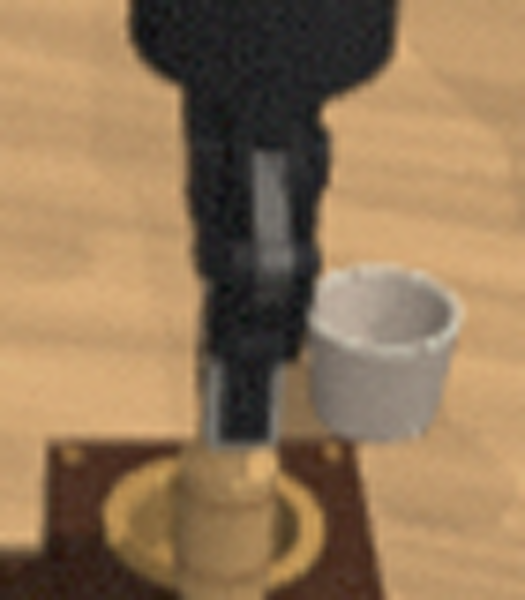

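View pics/w4c.png

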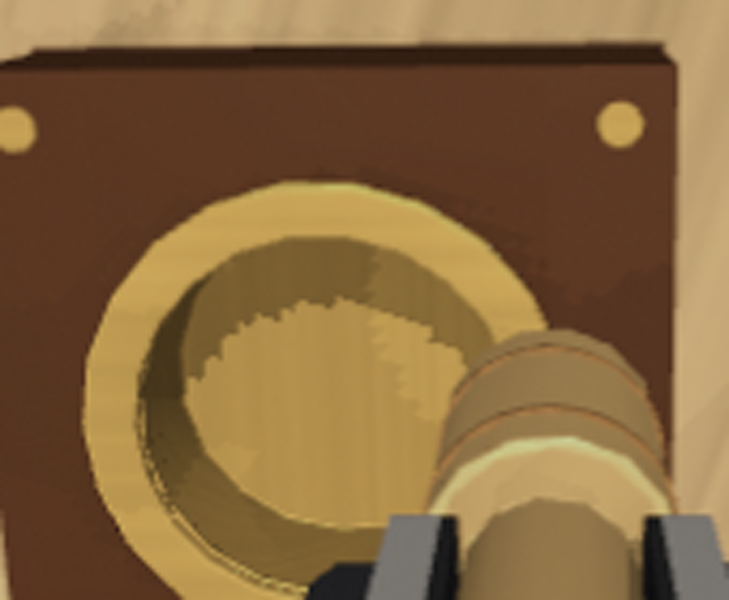

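Call:
{"op": "play_rows", "data": {"targets": [1, 0, -0.008, 0, 0, 0, 0, 1, -0.015, -0.008, 0.015, 0, 0, 0, 1, -0.031, -0.008, 0.031, 0, 0, 0, 1, -0.031, -0.006, 0.031, 0, 0, 0, 1, -0.031, -0.004, 0.031, 0, 0, 0, 1, -0.031, -0.002, 0.031, 0, 0, 0, 1, -0.031, 0, 0.031, 0, 0, 0, 1, -0.031, 0, 0.031, 0, 0, 0]}}

```text
clock: 7.7
tool_pos: [0.5631, 0.1091, 0.1822]
tcp_rot: [0.698, 0.113, -0.113, -0.698]
contact_force: [-0.0, -0.6, 2.1]
width: 0.0186
```

Call:
{"op": "play_rows", "data": {"targets": [1, 0, -0.009, 0, 0, 0, 0, 1, 0, -0.012, -0.03, 0, 0, 0, 1, 0, -0.01, -0.062, 0, 0, 0, 1, 0, -0.008, -0.062, 0, 0, 0, 1, 0, -0.005, -0.062, 0, 0, 0, 1, 0, -0.002, -0.062, 0, 0, 0, 1, 0, 0, -0.062, 0, 0, 0, 1, 0, 0, -0.062, 0, 0, 0]}}

```text
clock: 8.5
tool_pos: [0.582, 0.0511, 0.1823]
tcp_rot: [0.698, 0.114, -0.114, -0.698]
contact_force: [-0.5, -0.8, 1.7]
width: 0.0183
```

Call:
{"op": "play_rows", "data": {"targets": [1, 0, 0.0015, 0, 0, 0, 0, 1, 0, 0.003, 0, 0, 0, 0, 1, 0, 0.003, 0, 0, 0, 0, 1, 0, 0.003, 0, 0, 0, 0]}}

```text
clock: 8.9
tool_pos: [0.5823, 0.0509, 0.1812]
tcp_rot: [0.698, 0.114, -0.114, -0.698]
contact_force: [-4.9, -0.8, 12.3]
width: 0.0187
```

Call:
{"op": "play_rows", "data": {"targets": [1, 0, -0.01, 0, 0, 0, 0, 1, 0, -0.012, 0.03, 0, 0, 0, 1, 0, -0.01, 0.062, 0, 0, 0, 1, 0, -0.008, 0.062, 0, 0, 0, 1, 0, -0.004, 0.062, 0, 0, 0, 1, 0, -0.002, 0.062, 0, 0, 0, 1, 0, 0, 0.062, 0, 0, 0, 1, 0, 0.001, 0.062, 0, 0, 0, 1, 0, 0.001, 0.062, 0, 0, 0]}}

```text
clock: 9.8
tool_pos: [0.5632, 0.1095, 0.1811]
tcp_rot: [-0.697, -0.113, 0.113, 0.699]
contact_force: [-6.3, 1.7, 15.7]
width: 0.0184
```

Call:
{"op": "play_rows", "data": {"targets": [1, 0, -0.01, 0, 0, 0, 0, 1, 0.015, -0.012, -0.015, 0, 0, 0, 1, 0.031, -0.01, -0.031, 0, 0, 0, 1, 0.031, -0.006, -0.031, 0, 0, 0, 1, 0.031, -0.004, -0.031, 0, 0, 0, 1, 0.031, -0.002, -0.031, 0, 0, 0, 1, 0.031, 0, -0.031, 0, 0, 0, 1, 0.031, 0, -0.031, 0, 0, 0]}}

```text
clock: 10.6
tool_pos: [0.6022, 0.0893, 0.1811]
tcp_rot: [0.699, 0.114, -0.113, -0.697]
contact_force: [-3.1, -2.8, 14.0]
width: 0.0189
```

Call:
{"op": "play_rows", "data": {"targets": [1, 0, -0.01, 0, 0, 0, 0, 1, -0.03, -0.012, 0, 0, 0, 0, 1, -0.062, -0.01, 0, 0, 0, 0, 1, -0.062, -0.008, 0, 0, 0, 0, 1, -0.062, -0.004, 0, 0, 0, 0, 1, -0.062, -0.002, 0, 0, 0, 0, 1, -0.062, 0, 0, 0, 0, 0, 1, -0.062, 0, 0, 0, 0, 0]}}

```text
clock: 11.4
tool_pos: [0.5432, 0.0703, 0.181]
tcp_rot: [0.698, 0.112, -0.115, -0.698]
contact_force: [-9.2, -2.0, 19.0]
width: 0.0185
```

Call:
{"op": "play_rows", "data": {"targets": [1, 0, -0.03, 0, 0, 0, 0, 1, 0, -0.07, 0, 0, 0, 0, 1, 0, -0.07, 0.05, 0, 0, 0, 1, 0, -0.07, 0.1, 0, 0, 0, 1, 0, -0.07, 0.1, 0, 0, 0, 1, 0, -0.07, 0.1, 0, 0, 0]}}

```text
clock: 12.0
tool_pos: [0.5117, 0.1666, 0.2481]
tcp_rot: [0.698, 0.115, -0.114, -0.698]
contact_force: [-0.6, -0.2, -0.6]
width: 0.0187
```

```bash
python3 -c "
from h import *
snap('wrist','w5');snap('scene','s5');crop('s5',285,195,395,260,'s5c')"; python3 plan.py .525 .2745 .24 .322
```

```text
t 12.1 pos [0.512  0.1649 0.2479] yaw 0.3223 down [ 4.e-04 -4.e-04 -1.e+00] F [-0.1 -0.4 -0.4] w 0.0187 j [ 0.23  0.2   1.89 -0.    1.05 -0.09]
shift [0.047, 0.0078, 0.0998] turn [0.0005, 0.0003, 0.0002] | 0.111 0.0
```

View pics/s5c.png

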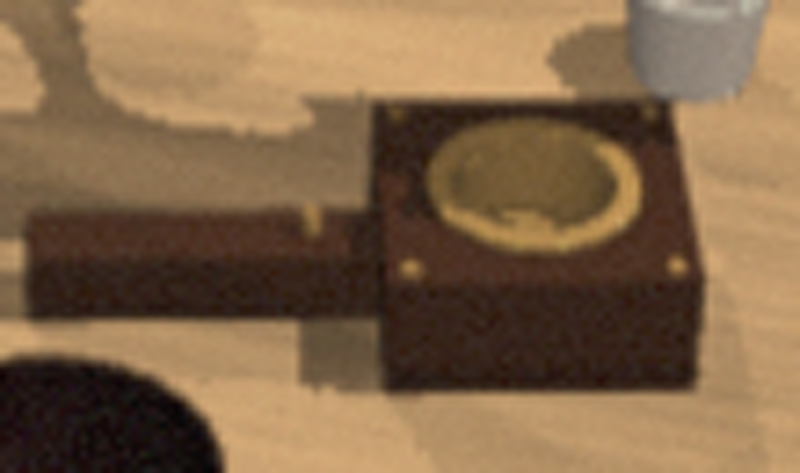

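View pics/w5.png

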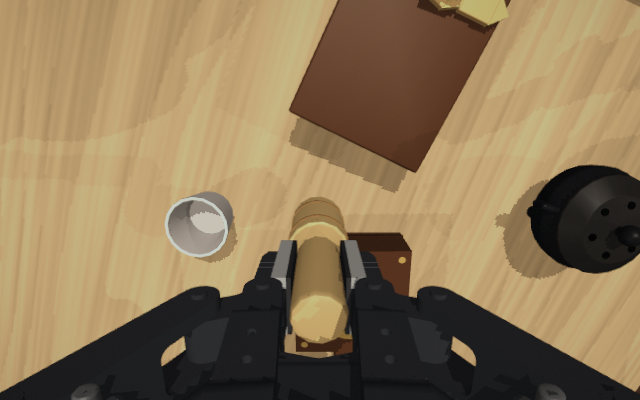

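View pics/s5.png

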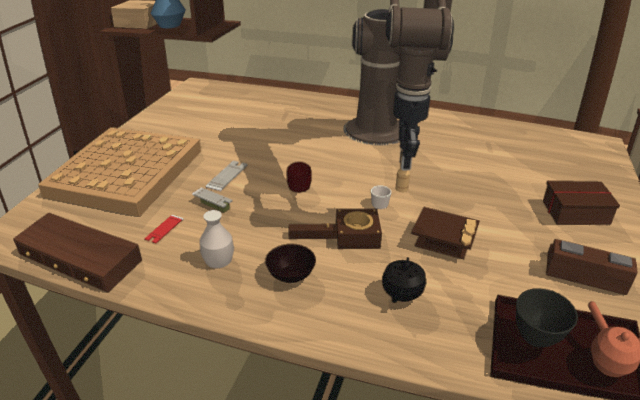

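Call:
{"op": "play_rows", "data": {"targets": [1, 0.025, 0, 0.045, 0, 0, 0, 1, 0.0506, 0, 0.0917, 0, 0, 0, 1, 0.0506, 0, 0.0917, 0, 0, 0, 1, 0.0506, 0.03, 0.0917, 0, 0, 0, 1, 0.0506, 0.055, 0.0917, 0, 0, 0, 1, 0.0506, 0.06, 0.0917, 0, 0, 0, 1, 0.0506, 0.062, 0.0917, 0, 0, 0, 1, 0.0506, 0.064, 0.0917, 0, 0, 0, 1, 0.0506, 0.065, 0.0917, 0, 0, 0, 1, 0.0506, 0.065, 0.0917, 0, 0, 0]}}

```text
clock: 13.1
tool_pos: [0.5311, 0.2681, 0.1842]
tcp_rot: [-0.698, -0.114, 0.113, 0.698]
contact_force: [-0.5, -0.5, -0.8]
width: 0.0185
```

```bash
python3 plan.py .531 .268 .183 .322;python3 -c "
from h import *
snap('scene','s6');crop('s6',410,145,490,265,'s6c')"
```

```text
t 13.1 pos [0.5311 0.2681 0.1842] yaw 0.3217 down [ 1.9e-03  7.0e-04 -1.0e+00] F [-0.5 -0.5 -0.8] w 0.0185 j [ 0.39  0.39  1.79 -0.    0.96  0.07]
shift [-0.0001, 0.0012, -0.0001] turn [-0.0001, -0.0003, 0.002] | 0.001 0.1
```

View pics/s6c.png

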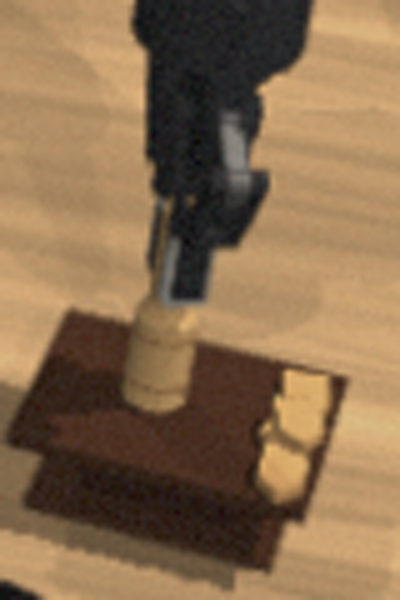

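Call:
{"op": "play_rows", "data": {"targets": [1, 0, 0.001, 0, 0, 0, 0, 1, 0, 0.002, 0, 0, 0, 0, 1, 0, 0.002, 0, 0, 0, 0]}}

```text
clock: 13.45
tool_pos: [0.5311, 0.2683, 0.184]
tcp_rot: [-0.698, -0.114, 0.113, 0.698]
contact_force: [-2.7, -2.8, 9.9]
width: 0.0185
```

Call:
{"op": "play_rows", "data": {"targets": [1, 0, -0.0015, 0, 0, 0, 0, 1, 0, -0.0015, 0, 0, 0, 0, 0.5, 0, -0.0015, 0, 0, 0, 0, 0.3, 0, -0.0015, 0, 0, 0, 0, 0, 0, -0.0015, 0, 0, 0, 0, 0, 0, -0.0015, 0, 0, 0, 0, 0, 0, -0.0015, 0, 0, 0, 0, 0, 0, -0.0015, 0, 0, 0, 0]}}

```text
clock: 14.25
tool_pos: [0.5303, 0.268, 0.1824]
tcp_rot: [0.698, 0.113, -0.113, -0.698]
contact_force: [0.2, -0.0, -0.3]
width: 0.0857
```

```bash
python3 plan.py .531 .268 .183 .322;python3 -c "
from h import *
snap('wrist','w7')"
```

```text
t 14.25 pos [0.5303 0.268  0.1824] yaw 0.322 down [-3.e-04 -1.e-04 -1.e+00] F [ 0.2 -0.  -0.3] w 0.0857 j [0.39 0.39 1.79 0.   0.96 0.07]
shift [0.0007, -0.0006, -0.0003] turn [0.0, -0.0, -0.0003] | 0.001 0.0
```

View pics/w7.png

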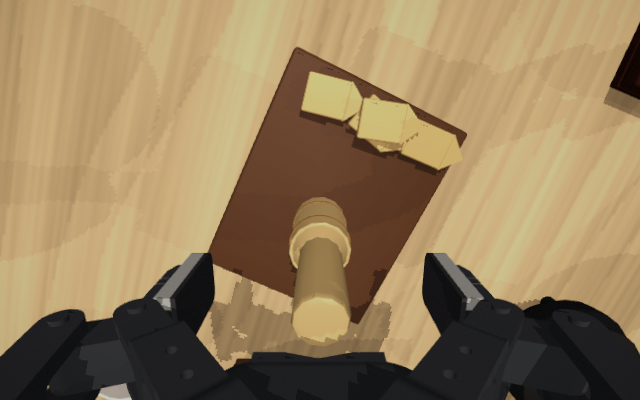

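Tapper stands upright and free of the open fingers (head ring at (320,240), top at (320,318)). Raising, then over to the blade.

Call:
{"op": "play_rows", "data": {"targets": [0, 0, -0.03, 0, 0, 0, 0, 0, 0, -0.065, 0, 0, 0, 0, 0, 0, -0.1, 0, 0, 0, 0, 0, 0, -0.1, -0.05, 0, 0, 0, 0, -0.1507, -0.1, -0.5613, 0, 0.582, 0, 0, -0.1507, -0.1, -0.5613, 0, 0.582, 0, 0, -0.1507, -0.1, -0.5613, 0, 0.582, 0, 0, -0.1507, -0.1, -0.5613, 0, 0.582, 0, 0, -0.1507, -0.1, -0.5613, 0, 0.582, 0, 0, -0.1507, -0.1, -0.5613, 0, 0.582, 0, 0, -0.1507, -0.1, -0.5613, 0, 0.582, 0, 0, -0.1507, -0.1, -0.5613, 0, 0.582, 0]}}

```text
clock: 15.5
tool_pos: [0.5601, -0.1812, 0.2828]
tcp_rot: [-0.701, 0.091, -0.092, 0.701]
contact_force: [0.4, 0.7, -0.4]
width: 0.0854
```

```bash
python3 plan.py .565 -.312 .24 -.26
```

```text
t 15.5 pos [ 0.5601 -0.1812  0.2828] yaw -0.2602 down [ 6.e-04 -1.e-04 -1.e+00] F [ 0.4  0.7 -0.4] w 0.0854 j [-0.39  0.26  1.74  0.    1.14 -0.13]
shift [0.0384, 0.0428, -0.1251] turn [-0.0001, -0.0002, 0.0006] | 0.138 0.0
```

Call:
{"op": "play_rows", "data": {"targets": [0.35, 0.0384, 0.0428, -0.1251, 0, 0, 0, 0.35, 0.0384, 0.0428, -0.1251, 0, 0, 0, 0.35, 0.0384, 0.0628, -0.1251, 0, 0, 0, 0.35, 0.0384, 0.0628, -0.1251, 0, 0, 0, 0.35, 0.0384, 0.0628, -0.1251, 0, 0, 0]}}

```text
clock: 16.0
tool_pos: [0.5642, -0.3102, 0.218]
tcp_rot: [-0.7, 0.094, -0.091, 0.702]
contact_force: [-0.6, 0.6, 1.8]
width: 0.0555
```

```bash
python3 -c "
from h import *
snap('wrist','w8');
c=load('w8')
l=np.array([[.055,.018,0],[.055,-.018,0],[-.055,-.018,0],[-.055,.018,0],[.046,0,0]])
print(proj(c,R.from_euler('z',1.3104).apply(l)+[.5649,-.3119,.027]).round(1).tolist())
"; python3 plan.py .565 -.312 .24 -.26
```

```text
[[295.1, 123.5], [344.5, 123.4], [342.1, 262.3], [297.6, 262.3], [319.8, 135.9]]
t 16.05 pos [ 0.5651 -0.3096  0.2195] yaw -0.2606 down [-7.0e-04  1.1e-03 -1.0e+00] F [ 0.5 -1.  -0.3] w 0.0555 j [-0.57  0.43  1.65  0.    1.06 -0.31]
shift [0.0005, -0.0205, -0.0023] turn [-0.0009, -0.0006, -0.0009] | 0.021 0.1
```

View pics/w8.png

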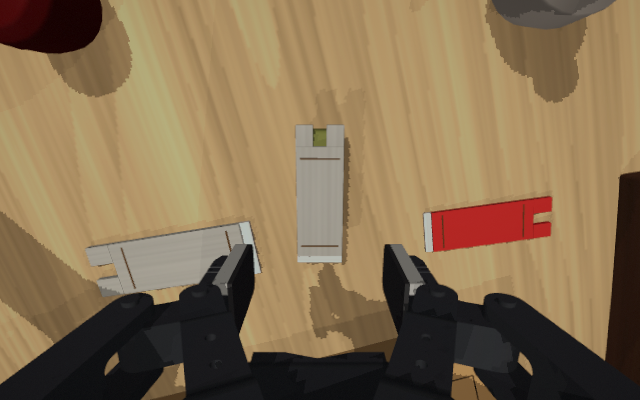

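```bash
python3 -c "
from h import *
s=load('s6')
for z in (.098,.105,.111,.118): print(z,proj(s,[[.531,.268,z],[.531+.0095+.01,.268+.004,z]]).round(1).tolist())
w=load('w8')
t=R.from_quat([-0.7,0.094,-0.091,0.702]); p=np.array([.5651,-.3096,.2195])
for d in (.054,.06,.066,.073):
  for x in (.0277,):
    print(d,proj(w,p+t.apply([[x,d,.011],[x,d,-.011],[-x,d,.011]])).round(1).tolist())
w=load('w1'); t=R.from_euler('z',0); from plan import Rt
t=Rt(.3202);p=np.array([.5251,.2746,.26])
for d in (.054,.06,.066,.073): print('open',d,proj(w,p+t.apply([[.0427,d,.011],[.0427,d,-.011]])).round(1).tolist())
"
```

```text
0.098 [[443.4, 206.9], [444.3, 212.0]]
0.105 [[443.9, 204.4], [444.7, 209.4]]
0.111 [[444.3, 202.2], [445.1, 207.3]]
0.118 [[444.7, 199.7], [445.6, 204.7]]
0.054 [[391.7, 254.4], [388.4, 305.7], [245.1, 254.4]]
0.06 [[388.7, 248.1], [385.7, 297.7], [248.1, 248.1]]
0.066 [[385.8, 242.4], [383.1, 290.3], [250.9, 242.4]]
0.073 [[382.8, 236.2], [380.3, 282.3], [253.9, 236.2]]
open 0.054 [[428.4, 254.1], [423.6, 304.8]]
open 0.06 [[423.9, 248.0], [419.5, 296.9]]
open 0.066 [[419.7, 242.3], [415.7, 289.7]]
open 0.073 [[415.3, 236.2], [411.6, 281.8]]
```

The wrist view shows the small grey blade at (319,193), notch at (320,135) showing green bamboo, between the jaws; red one at (490,222) and large grey at (175,258) stay aside. It matches the predicted corners within 1–2 px.

Call:
{"op": "play_rows", "data": {"targets": [0.35, 0, 0.04, -0.002, 0, 0, 0, 0.35, 0, 0.08, -0.002, 0, 0, 0, 0.35, 0, 0.115, -0.002, 0, 0, 0, 0.35, 0, 0.132, -0.002, 0, 0, 0, 0.35, 0, 0.142, -0.002, 0, 0, 0, 0.35, 0, 0.142, -0.002, 0, 0, 0, 1, 0, 0.142, -0.002, 0, 0, 0, 1, 0, 0.142, -0.002, 0, 0, 0, 1, 0, 0.142, -0.002, 0, 0, 0, 1, 0, 0.142, -0.002, 0, 0, 0, 1, 0, 0.142, -0.002, 0, 0, 0]}}

```text
clock: 17.15
tool_pos: [0.5664, -0.3128, 0.0803]
tcp_rot: [0.702, -0.09, 0.093, -0.701]
contact_force: [1.1, 1.4, 5.8]
width: 0.0345
```

```bash
python3 plan.py .565 -.312 .14 -.26;  python3 -c "
from h import *
snap('wrist','w9')"
```

```text
t 17.15 pos [ 0.5664 -0.3128  0.0803] yaw -0.2602 down [ 0.004  -0.0022 -1.    ] F [1.1 1.4 5.8] w 0.0345 j [-0.57  0.62  1.69  0.    0.83 -0.31]
shift [-0.0013, -0.0597, 0.0003] turn [0.0011, -0.0002, 0.0044] | 0.06 0.3
```

View pics/w9.png

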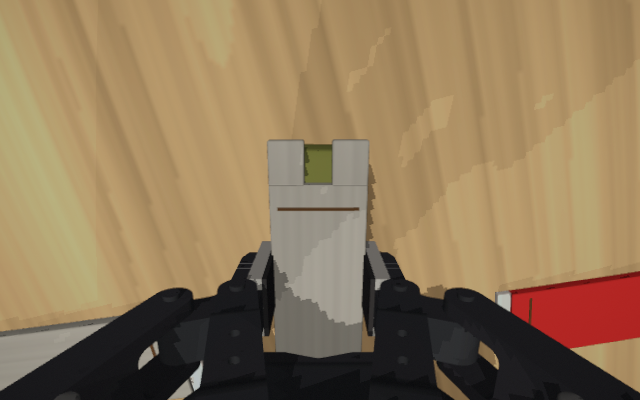

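Call:
{"op": "play_rows", "data": {"targets": [1, 0, -0.02, 0, 0, 0, 0, 1, 0, -0.06, 0, 0, 0, 0, 1, 0, -0.1, 0, 0, 0, 0, 1, 0, -0.11, 0.03, 0, 0, 0, 1, -0.0301, -0.11, 0.282, 0, -0.582, 0, 1, -0.0301, -0.11, 0.282, 0, -0.582, 0, 1, -0.0301, -0.11, 0.282, 0, -0.582, 0, 1, -0.0301, -0.11, 0.282, 0, -0.582, 0, 1, -0.0301, -0.11, 0.282, 0, -0.582, 0, 1, -0.0301, -0.11, 0.282, 0, -0.582, 0, 1, -0.0301, -0.11, 0.282, 0, -0.582, 0, 1, -0.0301, -0.11, 0.282, 0, -0.582, 0]}}

```text
clock: 18.4
tool_pos: [0.6079, -0.0325, 0.1877]
tcp_rot: [0.698, 0.113, -0.113, -0.698]
contact_force: [-0.3, -0.2, -1.3]
width: 0.0348
```

```bash
python3 plan.py .6094 -.0322 .13 .322;  python3 -c "
from h import *
snap('wrist','w10')"
```

```text
t 18.4 pos [ 0.6079 -0.0325  0.1877] yaw 0.3218 down [-3.e-04 -8.e-04 -1.e+00] F [-0.3 -0.2 -1.3] w 0.0348 j [-0.12  0.41  1.76 -0.    0.98 -0.45]
shift [0.0015, 0.0577, -0.0002] turn [0.0007, -0.0002, -0.0005] | 0.058 0.0
```

View pics/w10.png

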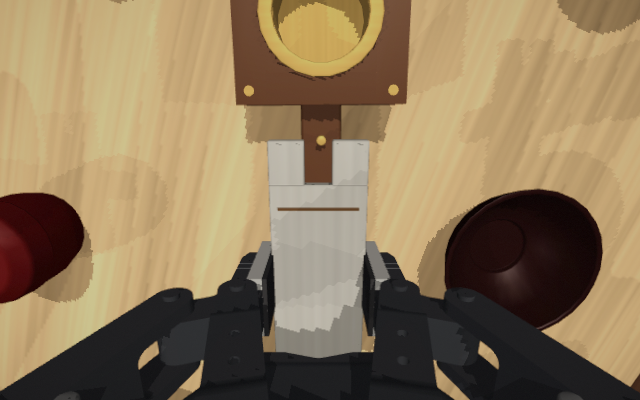

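```bash
python3 -c "
from h import *
from plan import Rt
c=load('w10')
n=(onz(c,318.5,183.5,.1344)); h=onz(c,318.5,140,.1344); p=onz(c,321,140,.037)
P=R.from_euler('z',.3219).apply([0,-.072,.037])+[.5721,.0797,0]
t=np.array([.6079,-.0325,.1877])
T=Rt(.3218)
for q in (n,h,p,P): print(q.round(4), T.inv().apply(q-t).round(4))
for q in [(268,140),(368,140)]: print(T.inv().apply(onz(c,*q,.1344)-t).round(4))
"
```

```text
[0.5963 0.0045 0.1344] [0.0007 0.0533 0.0387]
[0.5914 0.0191 0.1344] [0.0007 0.0533 0.0542]
[0.5959 0.0107 0.037 ] [0.0023 0.1507 0.0448]
[0.5949 0.0114 0.037 ] [0.0015 0.1507 0.0458]
[-0.0169  0.0533  0.0542]
[0.0179 0.0533 0.0542]
```

Call:
{"op": "play_rows", "data": {"targets": [1, 0.0013, 0.03, -0.001, 0, 0, 0, 1, 0.0013, 0.06, -0.001, 0, 0, 0, 1, 0.0013, 0.08, -0.001, 0, 0, 0, 1, 0.0013, 0.083, -0.001, 0, 0, 0, 1, 0.0013, 0.083, -0.001, 0, 0, 0]}}

```text
clock: 18.95
tool_pos: [0.6092, -0.0336, 0.1042]
tcp_rot: [-0.698, -0.112, 0.113, 0.698]
contact_force: [-0.4, 0.5, -0.6]
width: 0.0346
```

```bash
python3 plan.py .6094 -.0322 .0863 .322;  python3 -c "
from h import *
snap('wrist','w11')"
```

```text
t 18.95 pos [ 0.6092 -0.0336  0.1042] yaw 0.3198 down [-0.0016  0.     -1.    ] F [-0.4  0.5 -0.6] w 0.0346 j [-0.13  0.53  1.78 -0.    0.83 -0.45]
shift [0.0007, 0.0179, 0.0013] turn [-0.0005, -0.0022, -0.0015] | 0.018 0.2
```

View pics/w11.png

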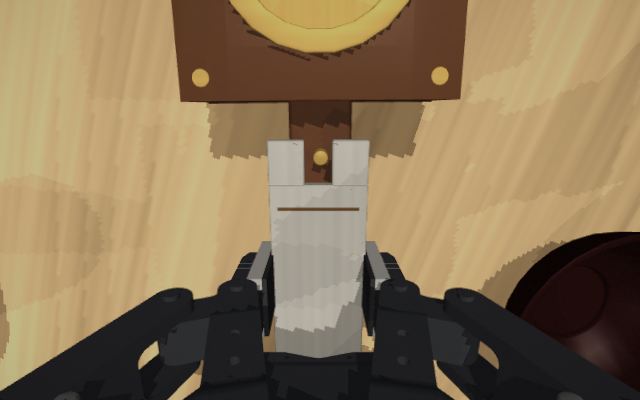

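Call:
{"op": "play_rows", "data": {"targets": [1, 0.0005, 0.006, 0.0005, 0, 0, 0, 1, 0.0005, 0.012, 0.0005, 0, 0, 0, 1, 0.0005, 0.015, 0.0005, 0, 0, 0, 1, 0.0005, 0.017, 0.0005, 0, 0, 0, 1, 0.0005, 0.018, 0.0005, 0, 0, 0, 1, 0.0005, 0.018, 0.0005, 0, 0, 0]}}

```text
clock: 19.6
tool_pos: [0.61, -0.0314, 0.0867]
tcp_rot: [-0.698, -0.113, 0.113, 0.698]
contact_force: [0.1, 0.7, -1.1]
width: 0.0346
```

```bash
python3 plan.py .6094 -.0322 .0863 .322;  python3 -c "
from h import *
snap('wrist','w12')"
```

```text
t 19.6 pos [ 0.61   -0.0314  0.0867] yaw 0.3222 down [-2.e-04  0.e+00 -1.e+00] F [ 0.1  0.7 -1.1] w 0.0346 j [-0.12  0.56  1.78 -0.    0.8  -0.44]
shift [-0.0008, 0.0004, -0.0006] turn [-0.0001, 0.0002, -0.0002] | 0.001 0.0
```

View pics/w12.png

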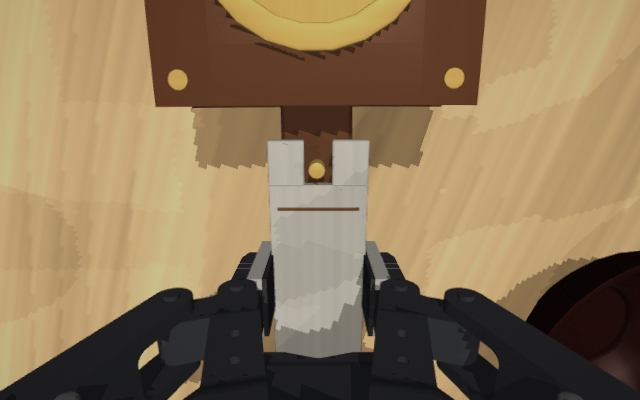

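```bash
python3 -c "
from h import *
from plan import Rt
c=load('w12');o=manip.get_obs()
T=Rt(.3222);t=o['tool_pos']
for q in [(318.5,183.5,.0334),(318.5,140,.0334),(316.5,171,.037)]: print(T.inv().apply(onz(c,*q)-t).round(4))
"
```

```text
[0.0006 0.0534 0.0388]
[0.0006 0.0534 0.0543]
[-0.0001  0.0498  0.044 ]
```

Call:
{"op": "play_rows", "data": {"targets": [1, -0.0005, 0.001, -0.001, 0, 0, 0, 1, -0.0005, 0.002, -0.001, 0, 0, 0, 1, -0.0005, 0.002, -0.001, 0, 0, 0]}}

```text
clock: 19.95
tool_pos: [0.6103, -0.0322, 0.0864]
tcp_rot: [-0.698, -0.113, 0.113, 0.698]
contact_force: [-3.3, 1.7, 6.4]
width: 0.0343
```

Call:
{"op": "play_rows", "data": {"targets": [1, 0, -0.001, 0, 0, 0, 0, 1, 0, -0.001, 0, 0, 0, 0, 0.5, 0, -0.001, 0, 0, 0, 0, 0.35, 0, -0.001, 0, 0, 0, 0, 0.25, 0, -0.001, 0, 0, 0, 0, 0.25, 0, -0.001, 0, 0, 0, 0, 0.25, 0, -0.001, 0, 0, 0, 0]}}

```text
clock: 20.65
tool_pos: [0.6098, -0.0326, 0.0857]
tcp_rot: [-0.698, -0.113, 0.113, 0.698]
contact_force: [-0.1, 0.1, 0.6]
width: 0.0642
```

```bash
python3 plan.py ;  python3 -c "
from h import *
snap('wrist','w13')"
```

```text
t 20.65 pos [ 0.6098 -0.0326  0.0857] yaw 0.322 down [-1.e-04 -0.e+00 -1.e+00] F [-0.1  0.1  0.6] w 0.0642 j [-0.12  0.56  1.78 -0.    0.8  -0.45]
```

View pics/w13.png

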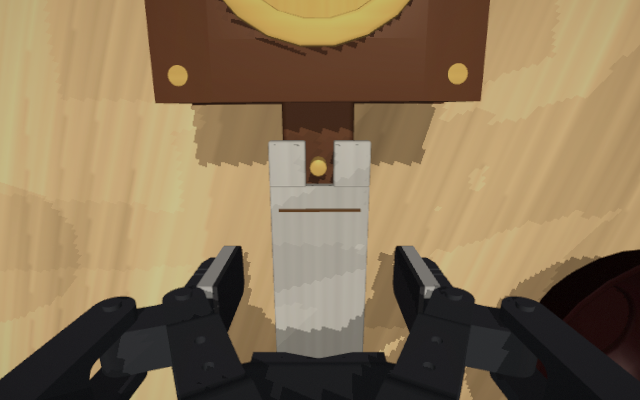

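The blade lies flat and released: notch columns 305–334, pin in it at (319,167). Raising clear and backing off for a final check.

Call:
{"op": "play_rows", "data": {"targets": [0.25, 0, -0.02, 0, 0, 0, 0, 0.25, 0, -0.06, 0, 0, 0, 0, 0.25, 0, -0.11, 0, 0, 0, 0, 0.25, 0, -0.15, 0, 0, 0, 0, 0.25, -0.05, -0.18, -0.02, 0, 0, 0, 0.25, -0.1, -0.18, -0.02, 0, 0, 0, 0.25, -0.15, -0.18, -0.02, 0, 0, 0, 0.25, -0.15, -0.18, -0.02, 0, 0, 0, 0.25, -0.15, -0.18, -0.02, 0, 0, 0]}}

```text
clock: 21.6
tool_pos: [0.4724, -0.0994, 0.2657]
tcp_rot: [-0.698, -0.113, 0.113, 0.698]
contact_force: [0.3, 0.3, -0.1]
width: 0.0643
```

```bash
python3 plan.py ;  python3 -c "
from h import *
snap('wrist','w14');snap('scene','s14');crop('s14',280,170,490,270,'s14c')"
```

```text
t 21.6 pos [ 0.4724 -0.0994  0.2657] yaw 0.3201 down [-1.e-04  1.e-04 -1.e+00] F [ 0.3  0.3 -0.1] w 0.0643 j [-0.3   0.08  2.    0.    1.07 -0.62]
```

View pics/s14c.png

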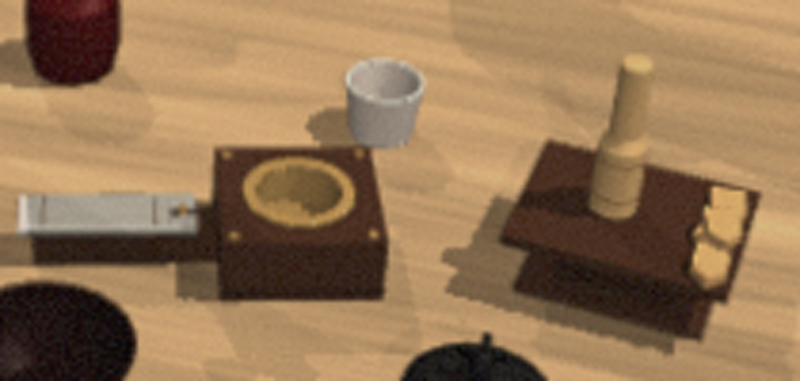

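View pics/s14.png

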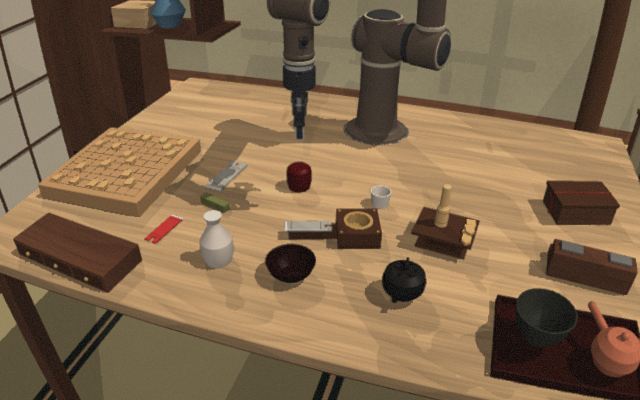

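View pics/w14.png

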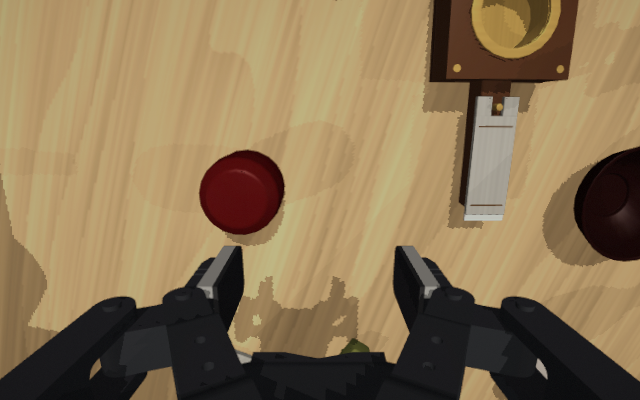

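```bash
python3 -c "
from h import *
crop('s14',325,200,391,250,'s14d',12)
s=load('s14')
a=np.linspace(0,2*np.pi,60,endpoint=False)
im=cv2.imread('pics/s14d.png')
for z,col in ((.048,(0,255,0)),(.051,(255,0,0))):
  q=proj(s,np.c_[.5721+.035*np.cos(a),.0797+.035*np.sin(a),0*a+z])
  for u,v in q: cv2.circle(im,(int((u-325+.5)*12),int((v-200+.5)*12)),2,col,-1)
cv2.imwrite('pics/s14e.png',im)"
```

```text
(no output)
```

View pics/s14e.png

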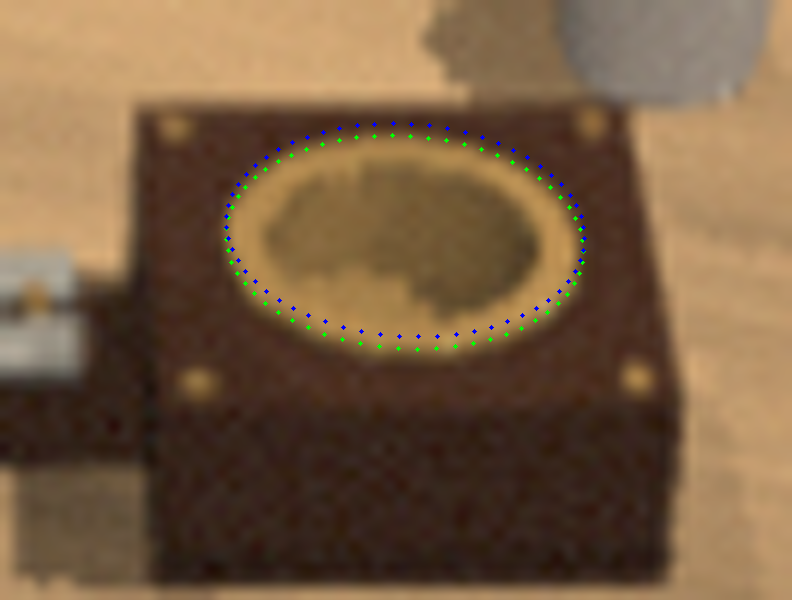

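The rim matches the fully-home outline (green, 48 mm) all round. Handing in.

```bash
python3 -c "
from station import manip
print(manip.job_done())"
```

```text
the job is handed in; nothing more can be done
None
```

The job is done and handed in at about 21.7 s of the 72 s; no verdict came back.

- **Cup:** I tapped it round the rim with the tapper's flat end. At the end all four sides stopped hard at the same height within 0.2 mm, under 12–19 N. The last picture shows the rim on the 48 mm outline all round. One tap sank a side about 5 mm, more than intended. I estimate about 0.08 rad of tilt there, under the 0.10 limit, and levelled it with the next tap.
- **Tapper:** It stands upright on the captured-piece stand and is let go.
- **Blade:** It lies flat along the arm with the pin in its notch and is let go. Before I let go, the pin measured about 44 mm from the blade's centre and within 1 mm of its middle line. I then moved the blade about 1 mm and did not measure it again, but the pictures after release still show the pin inside the notch. I used the smaller grey blade; the red one and the large grey one were not touched.
- **Other things:** They look unmoved in the last picture, and the gripper is clear of everything.

Two readings differed slightly. The tapper's foot worked out 1–2 mm lower than the given start heights on first touching the cup. From the foot offset measured when I set the tapper down, the seated rim came out at about 47 mm instead of 48. I put both down to contact flex and calibration, since the hard stop and the picture agree that the cup is home.

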